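# Set the basin stop and bring the basin up to it

### The job

Get the washing place ready: with the fingertips, push the sliding stop along its rail towards the basin until its spring pin drops into the notch in the rail, and then push the basin over the slab until it rests against the stop, leaving the pin in its notch. Push only: do not lift, tip or carry the basin, and leave the jar, the scoop and the clothes peg where they are.

Things in the scene. Friction and masses are not known exactly. Their poses are not given: they have to be found in the camera images.
- rail: Fixed aluminium rail on the slab, 440 mm long (its y axis), 40 wide, 30 high; origin at the centre of its underside, z up; the basin stands on its -x side. One V notch, 16 mm wide, across its top at y = +70 mm. Dark blocks on top at y = +211 and -27 mm bound the stop's travel. Turned up to 0.25 rad from the world axes.
- stop (a joint): Position of the grey stop in m: 0 = centred at y = +170 mm of the rail, growing along the rail's -y, up to 0.16; starts at 0 to 0.05; the pin falls into the notch at 0.100. Slides with about 1.5 N. Near the notch the pin pulls it in (the push force dips), then it locks: some 15 N either way pushes it out again. An overrun can be pushed back.
- stop_face (a point): Middle of the stop's arm, face towards the basin (rail's -y), 31 mm above the slab. The stop is a grey saddle on the rail (66 x 50 mm, top 60 mm above the slab) with a straight upright arm over the slab from x = -31 to -203 mm in the rail's frame, 12 mm thick, from 10 to 52 mm above the slab; this point at x = -120 mm. Axes parallel to the rail's.
- stop_back (a point): Centre of the opposite face of the same arm (looks to the rail's +y, 12 mm from stop_face), the face to push on to send the stop to the notch. Same height and axes.
- pin (a joint): Drop in m of the stop's spring pin, a steel pin through the saddle's top with a dark round head 24 mm across, head's top 83 mm above the slab: 0 while its roller rides on the rail's top, about 0.0055 when dropped in the notch.
- basin: Loose round white enamel basin, open on top, 200 mm across, 70 high, upright walls and floor 4 mm thick, 0.3 to 0.6 kg; origin at the centre of its underside, z up. Stands on the rail's -y side of the stop's arm, centre about 140 mm to the rail's -x side. Slides with 2 to 6 N. It can be pushed from outside, or from within against the wall that is to go first.
- jar: Bystander: loose glass jar with steel lid, 80 mm across, 110 mm high, beyond the rail (rail's +x side); origin at the centre of its underside.
- scoop: Bystander: loose red plastic scoop, pan 90 x 70 mm, 35 mm high, with a 100 mm handle along its -x; past the rail's +y end; origin under the pan's centre.
- peg: Bystander: loose wooden clothes peg lying flat, 75 x 12 x 13 mm, beyond the rail (rail's +x side); origin at the centre of its underside.
Things that resemble listed ones, but are neither listed nor needed, are in the scene too. There is more than one size of the basin; the one meant has the size given above.

How it is judged (in metres and radians):
On the way, in this order (a step that is already met when the one before it is completed fails the run):
1. the stop's pin has dropped into the rail's notch (value of joint stop between 0.0965 and 0.1035 m and value of joint pin above 0.003 m), for 0.2 s.
2. the basin is against the stop, with the pin still in the notch (all of step 1 and y of basin in the frame of stop_face between -0.107 and -0.094 m and x of basin in the frame of stop_face between -0.06 and 0.06 m), for 0.2 s.
At the end, for the whole second after the job is handed in: The pin is down (more than 3 mm) in the notch with the stop within 3.5 mm of it; the basin stands flat and at rest on the slab with its wall within 7 mm of the stop's arm, its centre no more than 60 mm to either side of the arm's middle (all of step 2 and height (world z) of basin below 0.008 m and angle between basin's own z axis and vertical below 0.06 rad and linear speed of basin below 0.01 m/s); the robot touches nothing.
It fails at once if the basin is lifted or tipped (height (world z) of basin above 0.012 m or angle between basin's own z axis and vertical above 0.15 rad).
It fails at once if the jar, scoop or peg is disturbed (moved more than 20 mm) (distance of any of jar, scoop, peg from where it was at the start of the episode above 0.02 m).
It also fails if it takes over 51 s, if anything falls off the work surface, if the arm or the gripper's body presses on something with over 40 N, if the wrist force passes 120 N, or if a joint passes its speed limit or range.

### The arm

A 6-joint arm with a two-finger parallel gripper is mounted at the origin on the work surface. World frame = base frame: x ahead of the robot, y to its left, z up, the work surface at z = 0. Lengths are in mm, angles in degrees, forces in N, time in s.
With the tool pointing down it reaches from about 300 to 850 mm from the base axis. Payload 4.2 kg.
Tool frame: the origin (TCP) lies between the finger pads; the fingertips stand 11 mm ahead of it and the grasp point (between the pads) lies 8 mm behind it (env.tips_ahead is the distance from the TCP to the fingertips, in mm); z points along the fingers, y is the line along which they close (so a half turn about z gives the same grasp; the last joint's range is limited). The gripper opens to 91 mm and grips with 3 to 60 N. Pads are 32 mm wide; open, the fingers measure 118 mm over their backs; the gripper's body (76 mm by 178 mm) begins 60 mm behind the grasp point.
Start: joints at [71.161, 18.312, 89.639, -0, 72.044, -1.146], TCP at [174.754, 547.817, 224.976] pointing down, gripper open.
Joint ranges: [-177.97, 177.97], [-48.28, 115.42], [12.27, 149.76], [-77.06, 257.06], [2.81, 150.46], [-146.56, 146.56]. Speed limits (degrees/s): [147.25, 147.25, 180, 180, 180, 180].

### API

Orientations are given as [roll, pitch, yaw] about the fixed x, y, z axes, in that order (R = Rz(yaw) Ry(pitch) Rx(roll)).
In Python, from workcell import env, cams gives the robot as it stands.
- The arm moves only by the tool step_arm, never from a script. Its arguments are lists of equal length, an entry for each row: "linear": the shift along the tool's x, y, z in units of 30 cm (1.0 is 30 cm), a list of three; "turn": the turn about the tool's z in units of 360 degrees (1.0 is 360 degrees). In form: {"linear": [[tx, ty, tz], ...], "turn": [turn, ...]}. A call has 1 to 20 rows; each row is the pose to reach, as a shift and turn from the pose commanded when the call began, along the tool's axes at that moment, turning the shorter way round; what a row does not reach only later rows make up. A row lasts 1/8 s, in which the tool goes at most 62.5 mm and 10.7 degrees, less where a joint would pass 70% of its speed; a pose out of reach is approached as far as the arm can. A call with a number of a shift or a turn outside -1 to 1 is refused whole. A call with a gripper value outside its range is refused whole. "fingers" is the closure, from -1 (fully open) to 1 (shut), so that 0 is half open, set as the call begins (left out, the last holds). The fingers move at their own pace and stop on an object; "force" is the grip in N (left out, the last holds). Time passes only in rows, so rows that repeat a pose let the fingers close. It gives the time, the measured TCP pose, the force, the opening and the grip force at its end, in the units of the state.
- env.state(): the state, without advancing time (a new reading comes with each control period).
- cams.grab_frame(name): name is "scene" or "side" or "wrist"; returns a dict with "color" (480x640x3 uint8, blue, green, red), "fx", "fy", "cx", "cy" (pixels), "extrinsics" (4x4, takes a point from camera to world coordinates); the wrist camera has in their place "tool_from_camera" (4x4, takes a point from camera to tool coordinates, whose origin is the TCP and whose axes are the flange's). Camera axes: x right, y down, z forward; pixel columns grow to the right and rows downward; lengths in mm; the calibration is good to about 2 mm. A picture is of the moment at which its call begins: read the wrist's pose just before it. There is no depth.
- env.job_done(): hands the job in; it is judged then, once.
The state is a dict: "time_s": time; "qpos": joint angles; "qvel": joint speeds; "effort": joint torques, N m; "ee_pos": TCP position; "ee_rot": TCP orientation; "force": force on the tool from outside, world axes, zero at the start; "torque": the same for the moment, N m; "gripper_width": finger opening in mm; "gripper_force": force on a finger pad.
Only numpy, scipy, OpenCV 4.12 (cv2) and the standard library are available. Lean on these libraries where they do the work, as an engineer would, in place of code of your own. Each camera call takes 0.05 s, during which the arm holds its last target. There are 200 camera calls.

## Working session

There is one attempt and no reset: what is moved stays moved. The work goes in short steps, Python scripts to look and compute and a tool call to move; the robot and the scene stay as the last step left them, time stands still between calls to the robot, and variables do not carry over. Pictures are saved under pics/ and viewed, at most 10 in all, crops included, and the job is handed in when it is done.

Besides the shell and the picture viewer there is one more tool, called after ">>>" as name(argument=value, ...) on one line, values as JSON. step_arm: Moves the arm, as the interface text tells. Its arguments: {"type":"object","properties":{"linear":{"type":"array"},"turn":{"type":"array"},"fingers":{"type":"number"},"force":{"type":"number"}},"required":["linear","turn"]}

```bash
ls; mkdir -p pics; python3 - <<'E'
from workcell import env,cams
import cv2,numpy as np,pickle
s=env.state();print(s['ee_pos'],s['ee_rot'],s['time_s'])
F={n:cams.grab_frame(n) for n in("scene","side")}
pickle.dump(F,open('f0.pkl','wb'))
for n in F:
    print(n,F[n]['fx'],F[n]['cx'],F[n]['cy'],np.round(F[n]['extrinsics'],3).tolist());cv2.imwrite(f'pics/{n}0.png',F[n]['color'])
E
```

```text
pics
[174.60817184 547.32825327 224.11331951] [-1.79896422e+02 -1.30762584e-03  1.62306754e+02] 0.0
scene 440.94379459636895 322.5703289901244 240.39841400083088 [[0.286, 0.6, -0.747, 1228.448], [0.958, -0.193, 0.212, -184.853], [-0.017, -0.776, -0.63, 672.223], [0.0, 0.0, 0.0, 1.0]]
side 506.76792121582884 314.83267270610315 241.51576624527485 [[0.923, -0.286, 0.256, 156.655], [-0.384, -0.689, 0.614, -737.019], [0.001, -0.665, -0.747, 988.002], [0.0, 0.0, 0.0, 1.0]]
```

View pics/scene0.png

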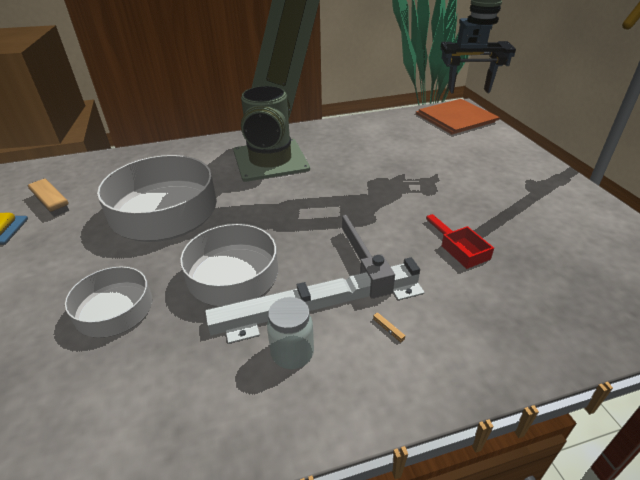

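View pics/side0.png

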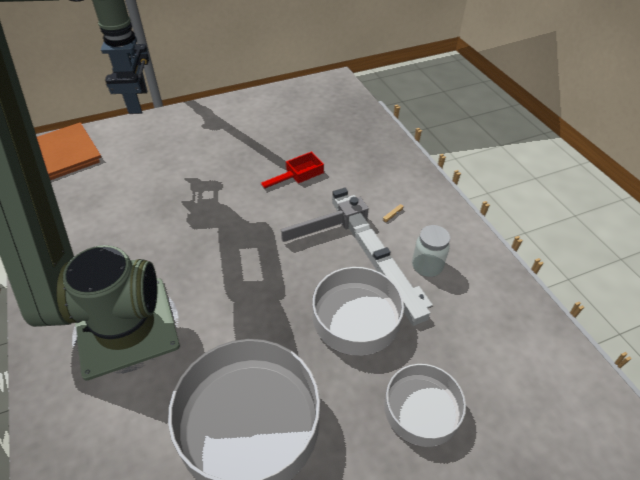

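Scene view: three basins, at (157,195) large, (230,262) middle and (108,300) small. The stop's pin head is at (377,261) in scene and (354,202) in side. The arm's free end is at (346,220) in scene and (284,235) in side. I'll check the sizes numerically and with an enlarged crop.

```bash
cat > h.py <<'E'
import numpy as np
def ray(f,u,v):
    E=f['extrinsics'];d=E[:3,:3]@np.array([(u-f['cx'])/f['fx'],(v-f['cy'])/f['fy'],1]);return E[:3,3],d/np.linalg.norm(d)
def onz(f,u,v,z):
    o,d=ray(f,u,v);return o+d*(z-o[2])/d[2]
def proj(f,p):
    E=f['extrinsics'];c=E[:3,:3].T@(np.asarray(p,float)-E[:3,3]);return c[0]/c[2]*f['fx']+f['cx'],c[1]/c[2]*f['fy']+f['cy']
E
python3 - <<'E'
import pickle,cv2,numpy as np
from h import *
F=pickle.load(open('f0.pkl','rb'));S=F['scene'];D=F['side']
for n,f,l in(("scene",S,[(99,195,215,185),(181,265,277,248),(66,300,149,287)]),("side",D,[(170,415,318,393),(313,305,404,298),(387,397,464,390)])):
    for a,b,c,d in l:
        p,q=onz(f,a,b,70),onz(f,c,d,70);print(n,'diam',round(np.linalg.norm(p-q)),'c',((p+q)/2).round())
print('pin',onz(S,377.5,259,83).round(),onz(D,354,200,83).round())
cv2.imwrite('pics/c1.png',cv2.resize(S['color'][195:345,170:430],None,fx=3,fy=3,interpolation=2))
cv2.imwrite('pics/c2.png',cv2.resize(D['color'][180:370,270:450],None,fx=3.1,fy=3.1,interpolation=2))
E
```

```text
scene diam 289 c [ 190. -324.   70.]
scene diam 199 c [ 506. -181.   70.]
scene diam 151 c [ 543. -418.   70.]
side diam 279 c [ 193. -310.   70.]
side diam 202 c [ 493. -182.   70.]
side diam 150 c [ 518. -423.   70.]
pin [620. 102.  83.] [616. 101.  83.]
```

View pics/c1.png

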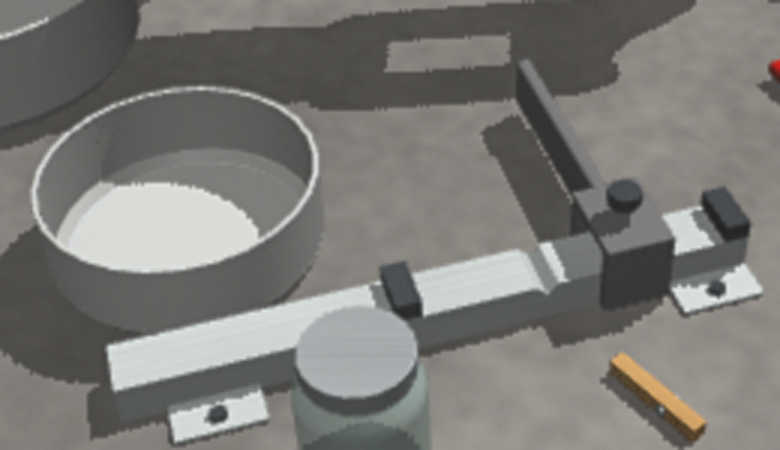

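View pics/c2.png

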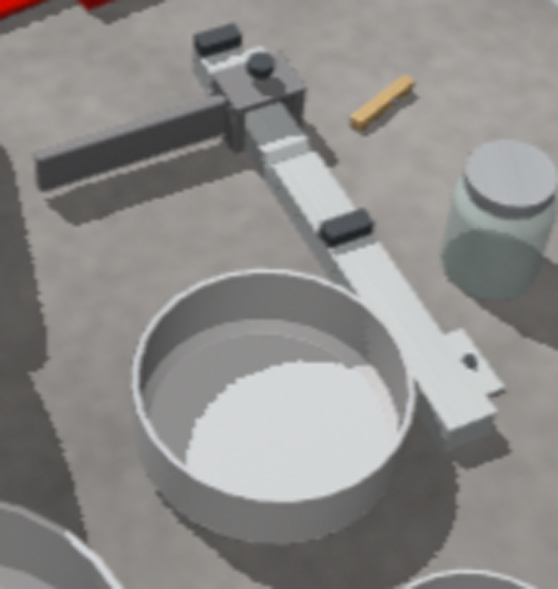

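Both crops confirm that the middle basin is about 200 mm across and stands on the rail's -x side, below the arm. The other two measure about 285 and 150 mm, so they don't fit. Next I compute the rail frame.

```bash
python3 - <<'E'
import pickle,cv2,numpy as np
from h import *
F=pickle.load(open('f0.pkl','rb'));S=F['scene'];D=F['side']
s=lambda x,y,z:onz(S,170+x/3,195+y/3,z); d=lambda x,y,z:onz(D,270+x/3.1,180+y/3.1,z)
A=s(113,388,30);B=s(748,243,30);C=s(107,346,30);G=s(520,250,30)
for p,q in((A,B),(C,G)): v=q-p;print('edge',p.round(),q.round(),'yaw',np.degrees(np.arctan2(-v[0],v[1])),np.linalg.norm(v))
c1,c2=d(445,432,30),d(495,405,30);print('side end',c1.round(),c2.round(),((c1+c2)/2).round(),'scene end',((A+C)/2).round())
bs=d(218,38,45);print('block top + side',bs.round(),'scene',s(727,210,45).round());print('block - ',d(347,226,45).round(),s(400,285,45).round())
print('arm end',s(523,64,52).round(),d(38,158,52).round(),'arm root front/back',s(572,195,52).round(), s(598,185,52).round(),d(222,102,52).round())
for n,f,l in(("scene",S,[(33,185),(319,160),(190,87),(150,271),(60,130),(290,215),(270,105)]),("side",D,[(134,380),(414,375),(265,270),(278,500),(170,310),(390,440),(370,300)])):
    P=np.array([(s if n=='scene' else d)(x,y,70)[:2] for x,y in l])
    M=np.c_[2*P,np.ones(len(P))];k=np.linalg.lstsq(M,(P**2).sum(1),rcond=None)[0];print(n,k[:2].round(1),'r',np.sqrt(k[2]+k[0]**2+k[1]**2).round(1))
print('jar lid',s(356,350,110).round(),d(515,170,110).round(),'peg',s(660,395,13).round())
E
```

```text
edge [ 641. -246.   30.] [642. 190.  30.] yaw -0.11854583655580454 436.86104033037327
edge [ 604. -247.   30.] [600.  37.  30.] yaw 0.7393373025076074 283.74553026048835
side end [ 600. -248.   30.] [ 645. -242.   30.] [ 622. -245.   30.] scene end [ 623. -247.   30.]
block top + side [614. 178.  45.] scene [621. 183.  45.]
block -  [618. -59.  45.] [623. -55.  45.]
arm end [421. 100.  52.] [416.  97.  52.] arm root front/back [580.  82.  52.] [576. 103.  52.] [581.  98.  52.]
scene [ 490.5 -183.9] r 99.3
side [ 493.1 -181.7] r 97.5
jar lid [ 727. -105.  110.] [ 730. -105.  110.] peg [736.  85.  13.]
```

Rail frame: yaw ≈ 0°, origin ≈ (620, -28). The stop is at about 0.04 m (arm centre y ≈ 101) and the notch at y ≈ 42. The basin centre is ≈ (492, -183). Now I move above the back of the arm with the fingers shut.

>>> step_arm(linear=[[-0.75,-0.457,0.1],[-0.75,-0.457,0.1],[-0.75,-0.457,0.1],[-0.75,-0.457,0.1],[-0.75,-0.457,0.1],[-0.75,-0.457,0.1],[-0.75,-0.457,0.1],[-0.75,-0.457,0.1]], turn=[-0.049,-0.049,-0.049,-0.049,-0.049,-0.049,-0.049,-0.049], fingers=1, force=20)

```text
time_s: 1.1
ee_pos: [346.6, 350.0, 195.0]
ee_rot: [180.0, -0.0, -179.9]
force: [0.7, 0.2, 0.1]
gripper_width: 14.5
gripper_force: 0.0
```

>>> step_arm(linear=[[-0.577,-0.667,0.15],[-0.577,-0.667,0.15],[-0.577,-0.667,0.15],[-0.577,-0.667,0.15],[-0.577,-0.667,0.15],[-0.577,-0.667,0.15],[-0.577,-0.667,0.15]], turn=[0,0,0,0,0,0,0])

```text
time_s: 1.98
ee_pos: [519.5, 150.1, 150.2]
ee_rot: [180.0, -0.0, -180.0]
force: [0.6, 0.3, -0.6]
gripper_width: 0.3
gripper_force: 0.0
```

```bash
python3 - <<'E'
from workcell import env,cams
import cv2,numpy as np
s=env.state();f=cams.grab_frame("wrist")
print(s['ee_pos'],s['ee_rot'],s['gripper_width'],f['fx'],f['cx'],f['cy'],np.round(f['tool_from_camera'],3).tolist());cv2.imwrite('pics/w1.png',f['color'])
E
```

```text
[519.4580448  150.09051788 150.2042269 ] [ 1.79961287e+02 -1.76936219e-02 -1.79952144e+02] 0.29869584498134005 429.4987911166409 323.14962691179824 240.71272588040424 [[0.0, -0.957, -0.29, 82.581], [1.0, 0.0, -0.0, -0.261], [0.0, -0.29, 0.957, -160.243], [0.0, 0.0, 0.0, 1.0]]
```

View pics/w1.png

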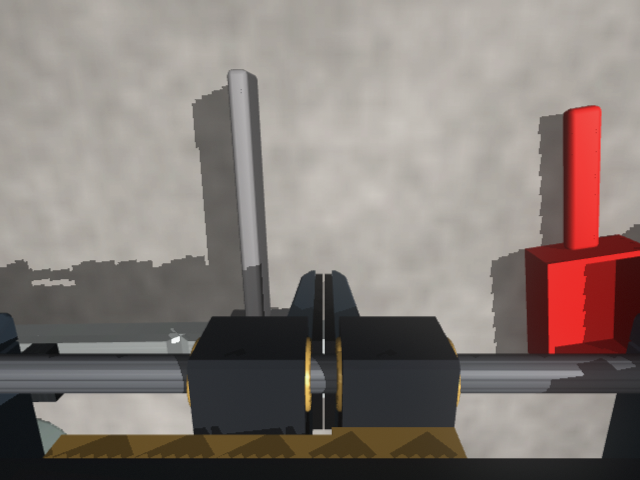

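The wrist view shows the arm's top strip from (237,72) to (255,310), left of the fingertips. The notch glints at (175,340) and the scoop is clear on the right. I'll convert the strip to world coordinates.

```bash
python3 - <<'E'
from workcell import env,cams
import numpy as np
T=np.array([[0,-.957,-.29,82.581],[1,0,0,-.261],[0,-.29,.957,-160.243]])
R=np.diag([-1,1,-1.]);p=np.array([519.5,150.1,150.2])
def w(u,v,z):
    o=p+R@T[:,3];d=R@T[:,:3]@np.array([(u-323.15)/429.5,(v-240.7)/429.5,1]);return (o+d*(z-o[2])/d[2]).round(1)
for a in((230,75,52),(246,75,52),(245,305,52),(262,305,52),(175,341,30)):print(a,w(*a))
E
```

```text
(230, 75, 52) [417.8  97.4  52. ]
(246, 75, 52) [417.8 106.4  52. ]
(245, 305, 52) [559.5  98.4  52. ]
(262, 305, 52) [559.5 109.6  52. ]
(175, 341, 30) [598.9  41.1  30. ]
```

>>> step_arm(linear=[[0,0,0.2],[0,0,0.38],[0,0,0.38],[0,-0.04,0.38],[0,-0.07,0.38],[0,-0.09,0.38],[0,-0.11,0.38],[0,-0.13,0.38],[0,-0.15,0.38],[0,-0.17,0.38],[0,-0.19,0.38],[0,-0.19,0.38]], turn=[0,0,0,0,0,0,0,0,0,0,0,0])

```text
time_s: 3.52
ee_pos: [519.5, 90.6, 35.5]
ee_rot: [-179.9, -0.1, 179.9]
force: [0.1, 1.5, -0.5]
gripper_width: 0.5
gripper_force: 0.3
```

>>> step_arm(linear=[[0,-0.015,0],[0,-0.03,0],[0,-0.045,0],[0,-0.06,0],[0,-0.07,0],[0,-0.08,0],[0,-0.08,0]], turn=[0,0,0,0,0,0,0])

```text
time_s: 4.4
ee_pos: [520.3, 66.8, 36.1]
ee_rot: [-180.0, 0.0, 180.0]
force: [-0.7, -0.1, -0.6]
gripper_width: 0.5
gripper_force: 0.0
```

>>> step_arm(linear=[[0,-0.005,0],[0,-0.01,0],[0,-0.01,0]], turn=[0,0,0])

```text
time_s: 4.78
ee_pos: [520.3, 64.4, 36.0]
ee_rot: [-180.0, 0.0, 179.9]
force: [0.2, 0.6, 0.4]
gripper_width: 0.4
gripper_force: 0.0
```

```bash
python3 - <<'E'
from workcell import env,cams
import cv2,numpy as np
S=cams.grab_frame("scene");D=cams.grab_frame("side");print(env.state()['force'])
import pickle;pickle.dump((S,D),open('f1.pkl','wb'))
a=cv2.resize(S['color'][215:315,290:430],None,fx=4,fy=4,interpolation=2)
b=cv2.resize(D['color'][185:285,330:400],None,fx=3.0,fy=4.0,interpolation=2)
cv2.imwrite('pics/c3.png',np.hstack([a,b]))
E
```

```text
[-0.39553678  0.22491174  0.15258753]
```

View pics/c3.png

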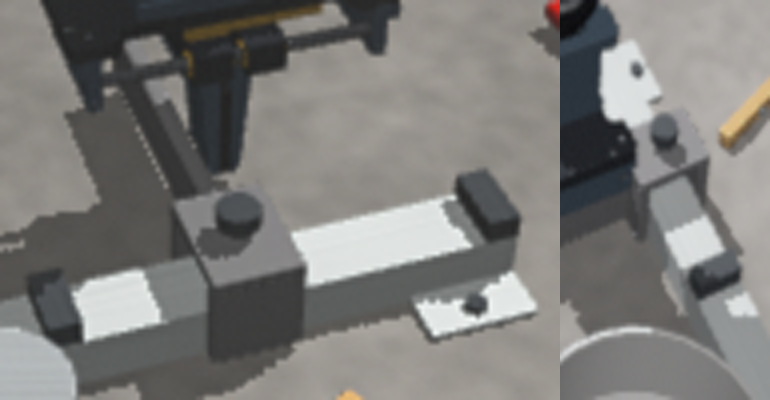

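The saddle now covers the notch, the pin head at crop (238,210) sits closer to the saddle than before, and the push force has gone to zero. So the pin looks dropped; I'll check by triangulation and a light push.

>>> step_arm(linear=[[0,-0.007,0],[0,-0.012,0],[0,-0.012,0]], turn=[0,0,0])

```text
time_s: 5.25
ee_pos: [520.3, 60.9, 35.9]
ee_rot: [180.0, 0.0, 179.9]
force: [0.0, -0.2, -0.1]
gripper_width: 0.7
gripper_force: 0.0
```

```bash
python3 - <<'E'
from h import *
import pickle
S0=pickle.load(open('f0.pkl','rb'))['scene'];S,D=pickle.load(open('f1.pkl','rb'))
for z in(83,77.5):print(z,onz(S,290+238/4,215+205/4,z).round(1),onz(D,330+103/3,185+125/4,z).round(1))
print(onz(S,290+237/4,215+228/4,60).round(1))
E
```

```text
83 [623.6  41.1  83. ] [614.6  38.   83. ]
77.5 [617.9  43.2  77.5] [617.4  42.7  77.5]
[616.   43.7  60. ]
```

The two views agree at a head height of 77.5 (against 83 at the start) and y ≈ 43, so the pin is in the notch. Now I retreat, lift, and go into the basin at its centre.

>>> step_arm(linear=[[0,0.07,0],[0,0.07,-0.2],[0,0.07,-0.38],[0,0.07,-0.38],[0.093,-0.813,-0.38],[0.093,-0.813,-0.38],[0.093,-0.813,-0.38],[0.093,-0.813,-0.38],[0.093,-0.813,-0.38],[0.093,-0.813,-0.38]], turn=[0,0,0,0,0,0,0,0,0,0])

```text
time_s: 6.5
ee_pos: [491.5, -183.1, 148.9]
ee_rot: [179.9, -0.1, 179.8]
force: [-0.8, -0.6, 0.1]
gripper_width: 0.6
gripper_force: 0.0
```

```bash
python3 - <<'E'
from workcell import env,cams
import cv2,numpy as np
from h import *
S=cams.grab_frame("scene");print(env.state()['ee_pos'])
cv2.imwrite('pics/c4.png',cv2.resize(S['color'][150:320,170:440],None,fx=2.9,fy=2.9,interpolation=2))
E
```

```text
[ 491.68290489 -182.1292717   149.06788968]
```

View pics/c4.png

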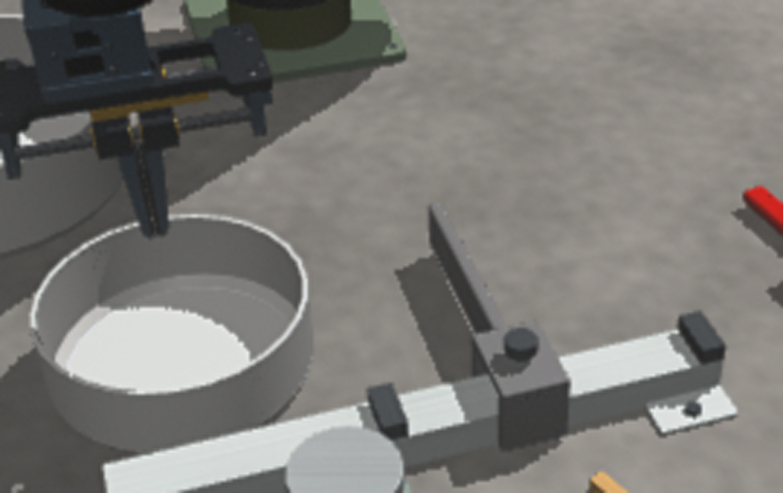

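The fingers hang over the basin's middle, and the stop is at the notch with its pin low. Next I descend inside and push gently.

>>> step_arm(linear=[[0,0,0.2],[0,0,0.38],[0,0,0.38],[0,0.1,0.38],[0,0.2,0.38],[0,0.24,0.38],[0,0.26,0.38],[0,0.28,0.38],[0,0.3,0.38],[0,0.32,0.38],[0,0.34,0.38],[0,0.36,0.38],[0,0.36,0.38]], turn=[0,0,0,0,0,0,0,0,0,0,0,0,0])

```text
time_s: 8.18
ee_pos: [492.0, -74.1, 35.7]
ee_rot: [179.9, -0.0, 180.0]
force: [1.1, -0.9, 1.5]
gripper_width: 0.5
gripper_force: 0.6
```

>>> step_arm(linear=[[0,0.02,0],[0,0.04,0],[0,0.06,0],[0,0.08,0],[0,0.1,0],[0,0.12,0],[0,0.14,0],[0,0.16,0],[0,0.18,0],[0,0.2,0],[0,0.215,0],[0,0.23,0]], turn=[0,0,0,0,0,0,0,0,0,0,0,0])

```text
time_s: 9.68
ee_pos: [492.3, -5.6, 35.9]
ee_rot: [180.0, -0.0, 179.9]
force: [0.5, -2.7, -0.9]
gripper_width: 0.7
gripper_force: 1.0
```

```bash
python3 - <<'E'
from workcell import env,cams
import cv2,numpy as np,pickle
S=cams.grab_frame("scene");D=cams.grab_frame("side");print(env.state()['ee_pos'],env.state()['force'])
pickle.dump((S,D),open('f2.pkl','wb'))
a=cv2.resize(S['color'][190:310,230:400],None,fx=2.8,fy=2.8,interpolation=2)
b=cv2.resize(D['color'][190:310,270:380],None,fx=2.8,fy=2.8,interpolation=2)
cv2.imwrite('pics/c5.png',np.hstack([a,b]))
E
```

```text
[492.32640598  -5.31469234  35.98655125] [-0.16923262 -0.13156384  0.90770756]
```

View pics/c5.png

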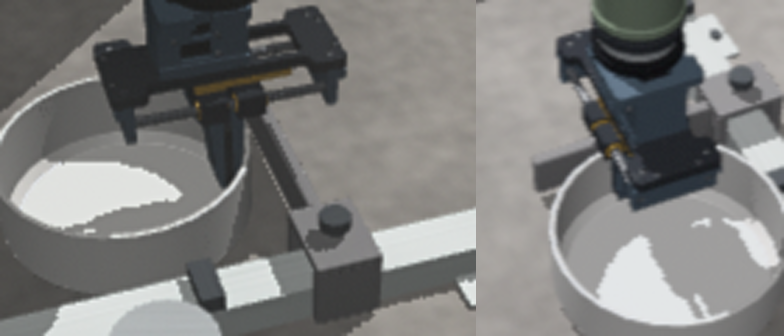

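The basin has moved with the fingers and is still about 20 mm short of the arm, with the pin still down. I close in slowly.

>>> step_arm(linear=[[0,0.015,0],[0,0.03,0],[0,0.045,0],[0,0.055,0],[0,0.065,0]], turn=[0,0,0,0,0])

```text
time_s: 10.4
ee_pos: [492.4, 13.8, 36.0]
ee_rot: [180.0, 0.0, 180.0]
force: [0.9, -2.5, 0.1]
gripper_width: 0.5
gripper_force: 1.2
```

>>> step_arm(linear=[[0,0.005,0],[0,0.008,0]], turn=[0,0])

```text
time_s: 10.65
ee_pos: [492.4, 15.0, 36.0]
ee_rot: [-179.9, 0.0, -180.0]
force: [-0.0, -9.8, 0.2]
gripper_width: 0.1
gripper_force: 4.3
```

The force jumped from 2.5 to 9.8 N, so the basin is against the stop. I back off and lift out.

>>> step_arm(linear=[[0,-0.01,0],[0,-0.08,0],[0,-0.2,0],[0,-0.2,-0.2],[0,-0.2,-0.4],[0,-0.2,-0.4],[0.3,-0.4,-0.55],[0.3,-0.4,-0.55],[0.3,-0.4,-0.55],[0.3,-0.4,-0.55]], turn=[0,0,0,0,0,0,0,0,0,0])

```text
time_s: 11.9
ee_pos: [402.3, -103.5, 200.3]
ee_rot: [179.9, -0.0, 179.9]
force: [0.7, 0.7, -0.5]
gripper_width: 0.3
gripper_force: 0.0
```

```bash
python3 - <<'E'
from workcell import env,cams
import cv2,numpy as np,pickle
S=cams.grab_frame("scene");D=cams.grab_frame("side");s=env.state();print(s['ee_pos'],s['force'],s['time_s'])
pickle.dump((S,D),open('f3.pkl','wb'))
a=cv2.resize(S['color'][190:310,230:390],None,fx=3,fy=3,interpolation=2)
b=cv2.resize(D['color'][190:310,280:380],None,fx=3,fy=3,interpolation=2)
cv2.imwrite('pics/c6.png',np.hstack([a,b]))
E
```

```text
[ 402.6151843  -103.29958108  200.00955361] [ 0.91642092 -0.18566024 -0.16613887] 12.0
```

View pics/c6.png

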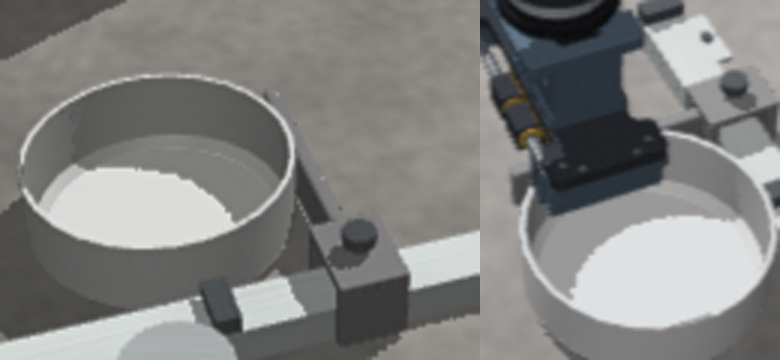

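The basin stands against the arm and the pin head is still low, at crop (359,232). One numeric check.

```bash
python3 - <<'E'
from h import *
import pickle
S,D=pickle.load(open('f3.pkl','rb'))
s=lambda x,y,z:onz(S,230+x/3,190+y/3,z)
P=np.array([s(x,y,70)[:2] for x,y in[(20,170),(295,150),(165,75),(140,247),(60,105),(255,215),(250,95)]])
k=np.linalg.lstsq(np.c_[2*P,np.ones(len(P))],(P**2).sum(1),rcond=None)[0];print(k[:2],np.sqrt(k[2]+k[0]**2+k[1]**2))
for z in(83,77.5):print(z,s(359,229,z),onz(D,280+254/3,190+79/3,z))
E
```

```text
[491.0689265  -66.09071285] 98.12315651628796
83 [623.88106813  41.33603833  83.        ] [615.24893653  37.37769134  83.        ]
77.5 [618.23784812  43.44735924  77.5       ] [618.03596479  42.08396136  77.5       ]
```

```bash
python3 -c "
from workcell import env
print(env.job_done())"
```

```text
the job is handed in; nothing more can be done
None
```

I handed the job in at about 12 s of the 51 s allowed: the stop's pin is in the notch, and the basin stands about 102 mm behind the stop face (allowed 94 to 107 mm), by my camera measurements. The judge gave no verdict.

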